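# Turn a housing cover over onto a stopped belt

## Robot

A 6-joint arm with a two-finger parallel gripper is mounted at the origin on a cart in front of the work surface, level with it; the furniture and walls round the work are solid. World frame = base frame: x ahead of the robot, y to its left, z up, the work surface at z = 0. Lengths are in mm, angles in rad, forces in N, time in s.
With the tool pointing down it reaches from about 300 to 775 mm from the base axis. Payload 14.6 kg.
Tool frame: the origin (TCP) lies at the very end of the fingers, on their centre line; the grasp point (between the pads) lies 19 mm behind it (grip_point_offset is the distance from the TCP to the grasp point, in mm); z points along the fingers, y is the line along which they close (so a half turn about z gives the same grasp; the last joint's range is limited). The gripper opens to 85 mm and grips with 20 to 120 N. Pads are 22 mm wide; open, the fingers measure 114 mm over their backs; the gripper's body (76 mm by 85 mm) begins 54 mm behind the grasp point. The pads swing forward as they close: fully open they stand 13 mm farther back than shut.
Start: joints at [1.061, 0.3, 1.521, -0, 1.321, -0.067], TCP at [235.655, 496.947, 231.281] pointing down, gripper open.
Joint ranges: [-3.03, 3.03], [-0.79, 2.21], [0.23, 2.52], [-1.04, 4.18], [0, 3.07], [-2.55, 2.55]. Speed limits (rad/s): [2.22, 2.22, 2.57, 3.14, 3.14, 3.14].

## Interface

Orientations are given as a unit quaternion [x, y, z, w].
In Python, from station import read_state, read_camera, finish_job, grip_point_offset gives the robot as it stands. The module is installed in compiled form; this text tells all that it offers.
- The arm moves only by the tool servo_tool, never from a script. Its argument "motion" is a list of rows, each a list of 3 entries, a list of its own where there are three numbers: the shift along the tool's x, y, z in cm, then the turn, a rotation vector about the tool's x, y, z in rad, then the opening, from 0 (shut) to 1 (fully open). A call has exactly 10 rows; each row shifts and turns the commanded pose from where the row before left it, along the tool's axes as they then stand; what a row does not reach is not made up. A row lasts 1/8 s, in which the tool goes at most 62.5 mm and 10.7 degrees, less where a joint would pass 70% of its speed; a pose out of reach is approached as far as the arm can. A call with a gripper value outside its range is refused whole. The fingers move at their own pace and stop on an object; "force" is the grip in N (left out, the last holds). Time passes only in rows, so rows that do not move let the fingers close, or fill a call up. It gives the time, the measured TCP pose, the force, the opening and the grip force at its end, in the units of the state.
- read_state(): the state, without advancing time (a new reading comes with each control period).
- read_camera(name): name is "side" or "top"; returns a dict with "img" (480x640x3 uint8, blue, green, red), "K" (3x3 intrinsics, pixels), "R" (3x3) and "t" (3): a world point X has camera coordinates R X + t. Camera axes: x right, y down, z forward; pixel columns grow to the right and rows downward; lengths in mm; the calibration is good to about 2 mm. A picture is of the moment at which its call begins. There is no depth.
- finish_job(): hands the job in; it is judged then, once.
The state is a dict: "clock": time; "joint_pos": joint angles; "dq": joint speeds; "joint_efforts": joint torques, N m; "eef_pos": TCP position; "eef_rot": TCP orientation; "ft_force": force on the tool from outside, world axes, zero at the start; "moment": the same for the moment, N m; "gripper_width": finger opening in mm; "finger_force": force on a finger pad.
Only numpy, scipy, OpenCV 4.12 (cv2) and the standard library are available. Lean on these libraries where they do the work, as an engineer would, in place of code of your own. Each camera call takes 0.05 s, during which the arm holds its last target. There are 200 camera calls.

## Task

First switch the belt off by setting the lever of the grey jog box upright, in its centre position. Then turn the blue cover over: push it up against the front rail of the short belt, tip it up on edge there and over onto the belt so that its bare sealing side is on top, and push it back squarely against the yellow guide, lying flat and wholly on the belt. Leave the grease jar and the tape roll alone.

Things in the scene. Friction and masses are not known exactly. Their poses are not given: they have to be found in the camera images.
- cover: loose cover, 0.3 kg, 22 mm thick: flange 110 (x) x 100 (y) x 8 mm, blue with white panel; on its other face, the sealing side, a bare spigot 74x64 mm, 14 mm high, with orange seal. Origin: centre of the spigot's outer face; z points to the blue face. Starts blue side up in front of the belt, x roughly along the belt's x; the flange overhangs, its underside 14 mm over the table
- cover_face (a point): centre of the cover's blue face, 22 mm along the cover's z from its origin. Pushed at the flange's near edge the cover slides with 2 to 6 N; stopped by the rail it tips up about the rail's foot if fingertips leaning in under the flange's edge go on pushing (about 8 N) and rise; past upright it falls over the rail onto the belt, overhanging its front until pushed back
- belt: short belt section fixed on the table, 200 mm long (y from -100 to 100 mm). Origin on the table; x points across it, away from the robot. Front: an upright aluminium rail, a fence 26 mm high, face at x = -100 mm; behind it the black belt, level with the rail's top, up to the yellow guide (front face x = +30 mm, top 52 mm high, 12 mm thick). The belt surface itself does not run
- jog_box: grey box fixed to the table, 80 mm (x) by 54 mm (y) by 46 mm high with the black-gripped toggle lever on its centre. The origin is the centre of its underside; the lever's pivot is 48 mm above it, the lever swings along the box's x
- jog_lever (a joint): angle of the toggle lever in rad: 0 upright (centre, off), positive leaning to the box's +x, limits -0.65 and +0.65; it stays where it is left by friction (about 1 N at the grip), with no click or spring
- jog_tip (a point): point on the lever's axis 60 mm from its pivot, 3 mm under the top of the round black grip, which is 12 to 16 mm thick and spans 22 to 63 mm from the pivot
- grease_jar2: bystander: white jar with yellow lid, 66 mm wide, 68 mm high; origin at the centre of its underside
- tape_roll2: bystander: roll of white tape with blue core, 52 mm wide, 14 mm high, lying; origin at the centre of its underside
Things that resemble listed ones, but are neither listed nor needed, are in the scene too. Of the things that look like the jog_box, the larger one is meant.

How it is judged:
By the outcome, as a careful person would: the job done as asked, in the order asked, and still so for the second after the job is handed in, with the robot touching nothing.
It also fails if it takes over 72 s, if anything falls off the work surface, if the arm or the gripper's body presses on something with over 40 N, if the wrist force passes 120 N, or if a joint passes its speed limit or range.

## Working session

There is one attempt and no reset: what is moved stays moved. The work goes in short steps, Python scripts to look and compute and a tool call to move; the robot and the scene stay as the last step left them, time stands still between calls to the robot, and variables do not carry over. Pictures are saved under pics/ and viewed, at most 11 in all, crops included, and the job is handed in when it is done.

Besides the shell and the picture viewer there is one more tool, called after "Call:" by a JSON object that holds its "op" and its "data". servo_tool: Moves the arm, as the interface text tells. Its arguments: {"type":"object","properties":{"motion":{"type":"array"},"force":{"type":"number"}},"required":["motion"]}

```bash
mkdir -p pics
cat > h.py <<'E'
import numpy as np, cv2
from station import *
def cam(n):
    c=read_camera(n); return c
def ray(c,u,v,z):
    K,R,t=map(np.array,(c["K"],c["R"],c["t"]))
    d=R.T@np.linalg.solve(K,[u,v,1]); o=-R.T@t
    return o+d*(z-o[2])/d[2]
def tri(c1,p1,c2,p2):
    P=[np.array(c["K"])@np.c_[c["R"],c["t"]] for c in (c1,c2)]
    X=cv2.triangulatePoints(P[0],P[1],np.float64(p1).reshape(2,1),np.float64(p2).reshape(2,1))[:,0]
    return X[:3]/X[3]
def proj(c,X):
    p=np.array(c["K"])@(np.array(c["R"])@X+c["t"]); return p[:2]/p[2]
E
python3 - <<'E'
from h import *
for n in("side","top"):
    c=cam(n); cv2.imwrite(f"pics/{n}0.png",c["img"]); print(n,np.round(-np.array(c["R"]).T@c["t"]),np.round(c["K"],0).tolist(),np.round(c["R"],2).tolist())
print(read_state(),grip_point_offset)
E
```

```text
side [ 896. -821.  615.] [[587.0, 0.0, 313.0], [0.0, 587.0, 237.0], [0.0, 0.0, 1.0]] [[0.95, 0.32, -0.02], [0.12, -0.4, -0.91], [-0.3, 0.86, -0.42]]
top [ 413.  207. 1008.] [[463.0, 0.0, 324.0], [0.0, 463.0, 240.0], [0.0, 0.0, 1.0]] [[-0.02, -1.0, -0.0], [-0.99, 0.02, -0.15], [0.15, 0.0, -0.99]]
{'clock': 0.1, 'joint_pos': array([ 1.06143043e+00,  3.00417804e-01,  1.52153629e+00, -2.56241316e-05,
        1.32066157e+00, -6.66153961e-02]), 'dq': array([-7.97347731e-04, -2.26026851e-03, -1.76001088e-03,  5.35608419e-05,
       -5.86913508e-04, -6.62595411e-04]), 'joint_efforts': array([ 8.30139761e-04, -5.44383180e+01, -3.62370086e+01, -1.04603532e-04,
        3.01624990e-03,  4.74027559e-05]), 'eef_pos': array([235.54908512, 496.77845446, 230.76948663]), 'eef_rot': array([ 2.19568390e-01,  9.75596976e-01, -4.93965418e-04, -1.33380473e-04]), 'ft_force': array([0.20225595, 0.52331383, 0.17876156]), 'moment': array([-0.01141995, -0.02902815, -0.00585514]), 'finger_force': 0.0, 'gripper_width': 85.44328585629485} 18.700000000000003
```

View pics/side0.png

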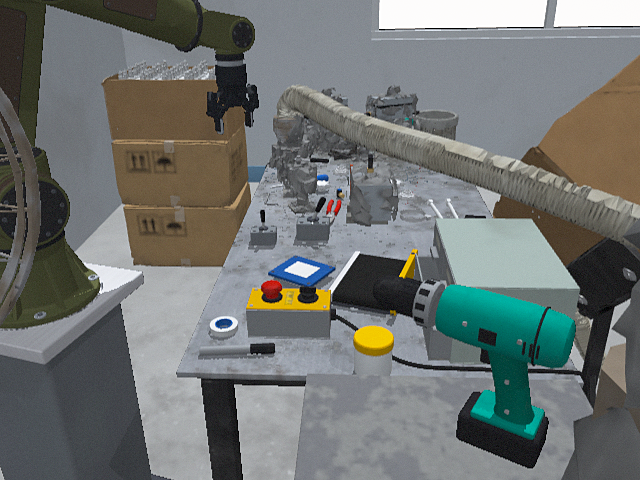

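View pics/top0.png

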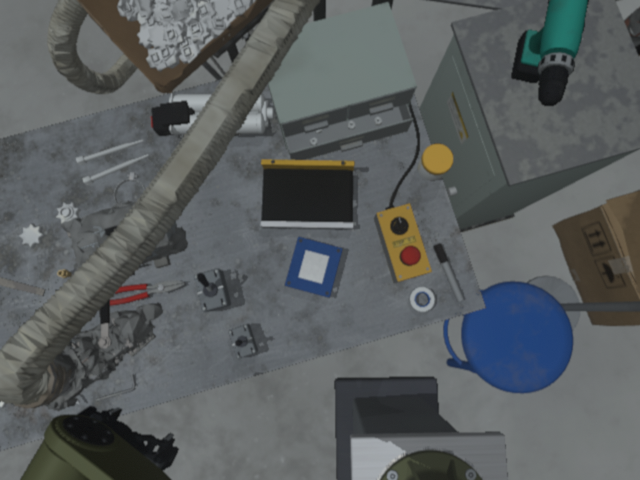

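Side view: the belt is at (375,280), the cover at (302,270), the jar at (373,345) and the tape roll at (223,326). There are two lever boxes. The larger is at side (312,228) / top (213,288), and the smaller at side (262,235) / top (245,340). By the description I choose the larger one, and I'll check it in a close crop.

Run:
```python
from h import *
s=cam("side");t=cam("top")
a=cv2.resize(s["img"][185:255,235:345],None,fx=7,fy=7,interpolation=cv2.INTER_CUBIC)[:,:770]
b=cv2.resize(t["img"][260:320,185:245],None,fx=5,fy=5,interpolation=cv2.INTER_CUBIC)
b2=cv2.resize(t["img"][230:300,280:355],None,fx=4.28,fy=4.28,interpolation=cv2.INTER_CUBIC)
im=np.zeros((600,770,3),np.uint8); im[:300,:]=cv2.resize(a,(471,300))[:, :471].copy().repeat(1,0)[:, :471] if 0 else 0
a=cv2.resize(a,(471,300)); im[:300,:471]=a; im[300:600,:300]=b; im[300:600,320:641]=cv2.resize(b2,(321,300))
cv2.imwrite("pics/crop1.png",im)
# cover
def blue(c,box):
    x0,y0,x1,y1=box; h=cv2.cvtColor(c["img"],cv2.COLOR_BGR2HSV)
    m=cv2.inRange(h,(100,130,50),(125,255,255)); q=np.zeros_like(m); q[y0:y1,x0:x1]=m[y0:y1,x0:x1]
    k=max(cv2.findContours(q,0,2)[0],key=cv2.contourArea); return cv2.convexHull(k)
k=blue(t,(270,220,360,310)); q=cv2.approxPolyDP(k,5,True)[:,0]; print("cover top px",q.tolist())
W=np.array([ray(t,*p,22)[:2] for p in q]);print(W.round(),W.mean(0), [np.linalg.norm(W[i]-W[i-1]).round() for i in range(len(W))])
k=blue(s,(255,245,345,290)); q=cv2.approxPolyDP(k,3,True)[:,0]; print("cover side px",q.tolist(),[ray(s,*p,22)[:2].round().tolist() for p in q])
# belt: yellow in top
h=cv2.cvtColor(t["img"],cv2.COLOR_BGR2HSV); m=cv2.inRange(h,(18,120,80),(35,255,255))
m[:, :250]=0;m[:,365:]=0;m[:150]=0;m[175:]=0
r=cv2.boxPoints(cv2.minAreaRect(max(cv2.findContours(m,0,2)[0],key=cv2.contourArea)));print("guide",r.tolist(),[ray(t,*p,52)[:2].round().tolist() for p in r])
g=cv2.cvtColor(t["img"],cv2.COLOR_BGR2GRAY); w=(g>150).astype(np.uint8); w[:215]=0;w[234:]=0;w[:,:250]=0;w[:,365:]=0
r=cv2.boxPoints(cv2.minAreaRect(cv2.findNonZero(w)));print("rail",r.tolist(),[ray(t,*p,26)[:2].round().tolist() for p in r])
```

```text
cover top px [[341, 249], [328, 296], [286, 284], [299, 238]]
[[540. 170.]
 [440. 200.]
 [467. 289.]
 [565. 260.]] [503.03503521 229.81110737] [np.float64(93.0), np.float64(104.0), np.float64(93.0), np.float64(102.0)]
cover side px [[268, 274], [293, 256], [334, 267], [309, 286]] [[442.0, 193.0], [463.0, 289.0], [568.0, 264.0], [543.0, 169.0]]
guide [[260.9508972167969, 164.74913024902344], [261.0532531738281, 159.01881408691406], [353.0953063964844, 160.6624298095703], [352.9929504394531, 166.3927459716797]] [[721.0, 338.0], [733.0, 338.0], [726.0, 141.0], [713.0, 142.0]]
rail [[260.94525146484375, 225.12184143066406], [261.00738525390625, 221.57908630371094], [352.031982421875, 223.17601013183594], [351.9698486328125, 226.71876525878906]] [[594.0, 342.0], [602.0, 341.0], [595.0, 145.0], [587.0, 146.0]]
```

View pics/crop1.png

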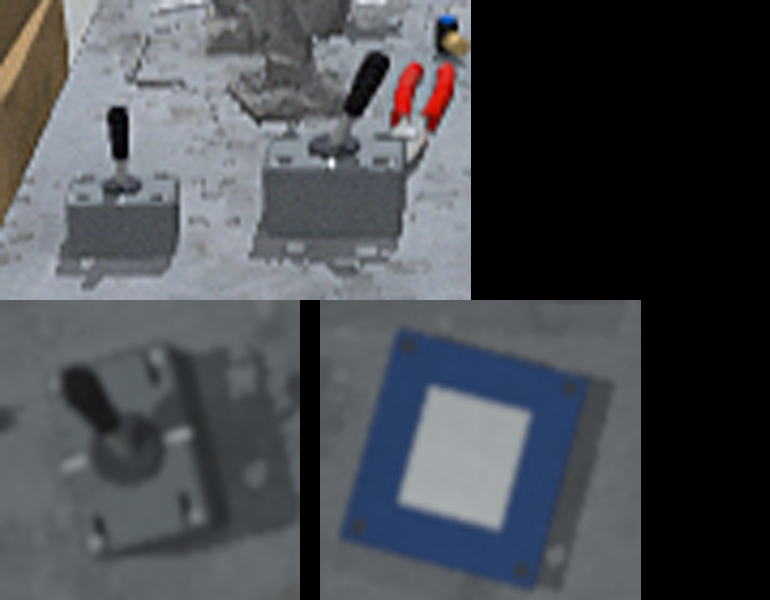

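The crop shows the larger box with its black lever leaning away from the robot: tip at side (323,199) / top (201,276), base at top (210,290). The cover is blue side up, turned about -0.29 rad.

Run:
```python
from h import *
s=cam("side");t=cam("top")
C=np.array([ray(t,*p,46) for p in [(194,275),(218,269),(228,304),(204,311)]]);print(C.round(),C.mean(0),[np.linalg.norm(C[i]-C[i-1]).round() for i in range(4)])
print("tip",tri(s,(323.3,199.5),t,(201,276)),"pivot top",ray(t,210.4,290,48),"tri",tri(s,(313.3,219.3),t,(210.4,290)))
def dark(c,box):
    x0,y0,x1,y1=box; g=c["img"].max(2)
    m=np.zeros(g.shape,np.uint8); m[y0:y1,x0:x1]=(g[y0:y1,x0:x1]<45)
    k=max(cv2.findContours(m,0,2)[0],key=cv2.contourArea); return cv2.minAreaRect(k),cv2.boxPoints(cv2.minAreaRect(k)).round(1).tolist()
print(dark(s,(305,190,335,222)),dark(t,(192,265,212,292)))
# cover face heigh: two-view of white panel centroid
def white(c,box):
    x0,y0,x1,y1=box; h=cv2.cvtColor(c["img"],cv2.COLOR_BGR2HSV); m=np.zeros(h.shape[:2],np.uint8)
    m[y0:y1,x0:x1]=((h[y0:y1,x0:x1,1]<60)&(h[y0:y1,x0:x1,2]>165)); k=max(cv2.findContours(m,0,2)[0],key=cv2.contourArea); M=cv2.moments(k); return M["m10"]/M["m00"],M["m01"]/M["m00"],M["m00"]
a,b=white(s,(275,255,330,285)),white(t,(295,245,330,285));print(a,b,"panel",tri(s,a[:2],t,b[:2]))
from scipy.spatial.transform import Rotation as R
print(R.from_quat(read_state()["eef_rot"]).as_matrix().round(3))
```

```text
[[488. 478.  46.]
 [499. 428.  46.]
 [427. 406.  46.]
 [413. 455.  46.]] [456.86925384 441.88770586  46.        ] [np.float64(78.0), np.float64(51.0), np.float64(76.0), np.float64(51.0)]
tip [483.35078462 449.3483687  101.08711691] pivot top [456.07211489 442.5891174   48.        ] tri [458.44392805 443.60583856  48.19190223]
(((320.0000305175781, 204.50003051757812), (4.919349670410156, 15.205260276794434), 26.56505012512207), [[314.3999938964844, 210.1999969482422], [321.20001220703125, 196.60000610351562], [325.6000061035156, 198.8000030517578], [318.79998779296875, 212.39999389648438]]) (((202.63845825195312, 279.9923095703125), (14.015923500061035, 6.325770854949951), 60.2551155090332), [[196.39999389648438, 275.5], [201.89999389648438, 272.29998779296875], [208.89999389648438, 284.5], [203.39999389648438, 287.6000061035156]])
(301.4703196347032, 269.0496575342466, 292.0) (312.8015968063872, 269.02115768463074, 417.5) panel [501.17181584 232.83192039  22.28295338]
[[-0.904  0.428 -0.   ]
 [ 0.428  0.904 -0.   ]
 [ 0.    -0.    -1.   ]]
```

Call:
{"op": "servo_tool", "data": {"motion": [[[0,0,0],[0,0,0.1664],1],[[0,0,0],[0,0,0.1664],1],[[0,0,0],[0,0,0.1664],1],[[0,0,0],[0,0,0.1664],1],[[0,0,0],[0,0,0.1664],1],[[-2.9,5.3,0],[0,0,0],1],[[-2.9,5.3,0],[0,0,0],1],[[-2.9,5.3,0],[0,0,0],1],[[-2.9,5.2,0],[0,0,0],1],[[0,0,4],[0,0,0],1]], "force": 20}}

```text
clock: 1.55
eef_pos: [475.6, 446.5, 192.7]
eef_rot: [0.597, 0.802, 0.002, 0.001]
ft_force: [-0.3, 0.7, -1.5]
gripper_width: 85.5
finger_force: 0.0
```

Call:
{"op": "servo_tool", "data": {"motion": [[[0,0,3],[0,0,0],1],[[0,0,3],[0,0,0],1],[[0,0,3],[0,0,0],1],[[0,0,2.4],[0,0,0],1],[[0,0,0],[0,0,0],0.45],[[0,0,0],[0,0,0],0.45],[[0,0,0],[0,0,0],0.45],[[0,-0.5,0],[0,0,0],0.45],[[0,-0.5,0],[0,0,0],0.45],[[0,-0.5,0],[0,0,0],0.45]]}}

```text
clock: 2.8
eef_pos: [456.7, 443.2, 77.6]
eef_rot: [0.595, 0.804, 0.0, 0.0]
ft_force: [0.9, 0.6, 0.5]
gripper_width: 38.7
finger_force: 0.8
```

Run:
```python
from h import *
s=cam("side");t=cam("top");p=read_state();print(p["eef_pos"],p["ft_force"],p["gripper_width"])
im=np.hstack([cv2.resize(s["img"][140:260,250:370],None,fx=3.3,fy=3.3),cv2.resize(t["img"][230:350,150:270],None,fx=3.3,fy=3.3)])
cv2.imwrite("pics/l1.png",im)
```

```text
[456.38788112 443.07200381  77.37530235] [-0.80711529  0.07161636  0.62777474] 38.52455303380389
```

View pics/l1.png

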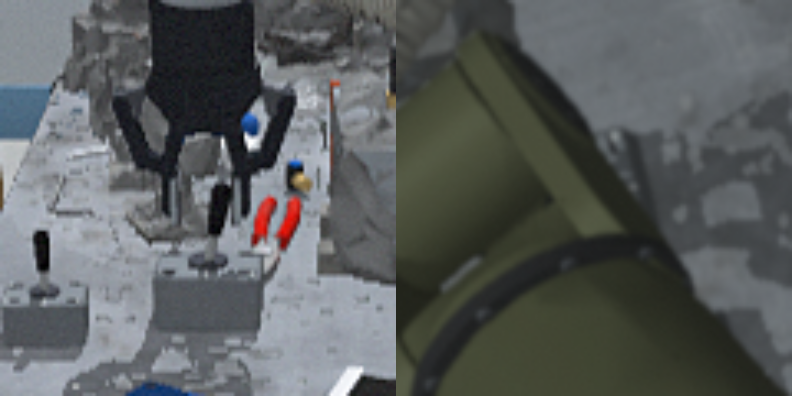

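The lever stands between the fingers and is already partly raised. Next I close to centre it, then open again.

Call:
{"op": "servo_tool", "data": {"motion": [[[0,0,0],[0,0,0],0.3],[[0,0,0],[0,0,0],0.2],[[0,0,0],[0,0,0],0.1],[[0,0,0],[0,0,0],0],[[0,0,0],[0,0,0],0],[[0,0,0],[0,0,0],0],[[0,0,0],[0,0,0],0.4],[[0,0,0],[0,0,0],0.7],[[0,0,0],[0,0,0],0.7],[[0,0,-2],[0,0,0],0.7]]}}

```text
clock: 4.15
eef_pos: [456.4, 442.7, 96.6]
eef_rot: [0.595, 0.804, -0.001, -0.0]
ft_force: [0.3, 0.4, -0.3]
gripper_width: 59.6
finger_force: 0.0
```

Run:
```python
from h import *
s=cam("side");p=read_state();print(p["eef_pos"],p["ft_force"],p["gripper_width"])
def dark(c,box):
    x0,y0,x1,y1=box; g=c["img"].max(2)
    m=np.zeros(g.shape,np.uint8); m[y0:y1,x0:x1]=(g[y0:y1,x0:x1]<45)
    k=max(cv2.findContours(m,0,2)[0],key=cv2.contourArea); return cv2.minAreaRect(k)
print(dark(s,(309,190,317,222)),[proj(s,np.array([457,442.5,z])) for z in (48,70,111)])
im=cv2.resize(s["img"][165:245,280:350],None,fx=7,fy=7,interpolation=cv2.INTER_CUBIC)
cv2.imwrite("pics/l2.png",im)
```

```text
[457.65009749 443.77454138 100.96860705] [0.47116379 1.25449197 3.05546543] 59.71575585379055
((312.5, 202.5), (5.0, 15.0), 0.0) [array([311.96829418, 219.5813494 ]), array([311.80821338, 211.33513809]), array([311.50437423, 195.68353194])]
```

View pics/l2.png

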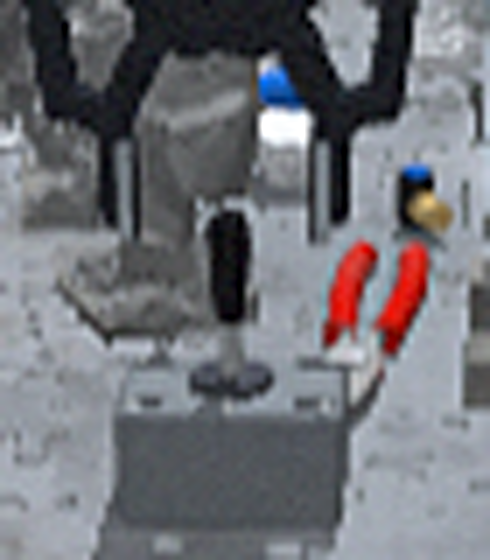

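The lever now stands upright: base at crop (231,378), tip at (229,212), and vertical projects to the same column. Next is the cover. I'll turn the tool so the fingers lie side by side along the belt's y, and go in front of the cover.

Call:
{"op": "servo_tool", "data": {"motion": [[[0,0,-5],[0,0,-0.155],0.7],[[0,0,-5],[0,0,-0.155],0.5],[[0,0,0],[0,0,-0.155],0.5],[[0,0,0],[0,0,-0.155],0.5],[[0,0,0],[0,0,-0.155],0.5],[[0,0,0],[0,0,-0.155],0.5],[[0,0,0],[0,0,-0.155],0.5],[[0,0,0],[0,0,-0.153],0.5],[[1.2,-5.3,0],[0,0,0],0.5],[[1.2,-5.3,0],[0,0,0],0.5]]}}

```text
clock: 5.45
eef_pos: [428.6, 337.0, 198.0]
eef_rot: [0.018, 1.0, 0.0, 0.0]
ft_force: [1.3, -0.3, 1.4]
gripper_width: 42.5
finger_force: 0.0
```

Call:
{"op": "servo_tool", "data": {"motion": [[[1.2,-5.3,0],[0,0,0],0.5],[[1.2,-5.3,0],[0,0,0],0.5],[[0,0,3],[0,-0.11,0],0.5],[[0,0,3],[0,-0.11,0],0.5],[[0,0,2],[0,-0.11,0],0.5],[[0,0,0],[0,-0.11,0],0.5],[[0,0,0],[0,0,0],0.5],[[0,0,0],[0,0,0],0.5],[[0,0,0],[0,0,0],0.5],[[0,0,0],[0,0,0],0.5]]}}

```text
clock: 6.7
eef_pos: [409.2, 232.7, 118.2]
eef_rot: [0.018, 0.976, -0.004, 0.218]
ft_force: [-0.4, -0.2, 0.3]
gripper_width: 42.7
finger_force: 0.0
```

```bash
cat >> h.py <<'E'
from scipy.spatial.transform import Rotation as Ro
def goto(target):
    "offset in cm, tool axes, from the measured pose to a world target; tool axes; tilt"
    p=read_state(); M=Ro.from_quat(p["eef_rot"]).as_matrix()
    print("pos",p["eef_pos"].round(1),"F",p["ft_force"].round(1),"w",p["gripper_width"].round(1),"clk",p["clock"])
    print("axes",M.round(3).T.tolist(),"d cm",(M.T@(np.array(target)-p["eef_pos"])/10).round(2))
E
python3 - <<'E'
from h import *
goto([412,231,40])
s=cam("side");print([proj(s,np.array([457,442.5,z])+e*32*np.array([.956,.293,0])) .round(1).tolist() for e in(-1,1) for z in (101,107,113)])
im=cv2.resize(s["img"][180:300,220:360],None,fx=5,fy=5,interpolation=cv2.INTER_CUBIC); cv2.imwrite("pics/c1.png",im)
p=read_state();M=Ro.from_quat(p["eef_rot"]).as_matrix()
for e in(-1,1):print(e,[((proj(s,p["eef_pos"]+M@np.array([0,e*21,-k]))-[220,180])*5).round().tolist() for k in (0,4,8)])
E
```

```text
Traceback (most recent call last):
  File "h.py", line 19, in goto
    print("pos",p["eef_pos"].round(1),"F",p["ft_force"].round(1),"w",p["gripper_width"].round(1),"clk",p["clock"])
                                                                     ^^^^^^^^^^^^^^^^^^^^^^^^
AttributeError: 'float' object has no attribute 'round'
```

```bash
sed -i 's/p\["gripper_width"\].round(1)/round(p["gripper_width"],1)/' h.py
python3 - <<'E'
from h import *
goto([412,231,40])
s=cam("side");print([proj(s,np.array([457,442.5,z])+e*32*np.array([.956,.293,0])) .round(1).tolist() for e in(-1,1) for z in (101,107,113)])
im=cv2.resize(s["img"][180:300,220:360],None,fx=5,fy=5,interpolation=cv2.INTER_CUBIC); cv2.imwrite("pics/c1.png",im)
p=read_state();M=Ro.from_quat(p["eef_rot"]).as_matrix()
for e in(-1,1):print(e,[((proj(s,p["eef_pos"]+M@np.array([0,e*21,-k]))-[220,180])*5).round().tolist() for k in (0,4,8)])
E
```

```text
pos [409.2 232.7 118.2] F [-0.4 -0.2  0.3] w 42.7 clk 6.7
axes [[-0.904, 0.034, -0.426], [0.037, 0.999, 0.0], [0.425, -0.016, -0.905]] d cm [ 3.07 -0.16  7.2 ]
[[298.5, 199.6], [298.4, 197.3], [298.3, 195.0], [324.7, 199.5], [324.7, 197.1], [324.7, 194.8]]
-1 [[172.0, 238.0], [168.0, 229.0], [164.0, 221.0]]
1 [[215.0, 201.0], [211.0, 192.0], [207.0, 184.0]]
```

View pics/c1.png

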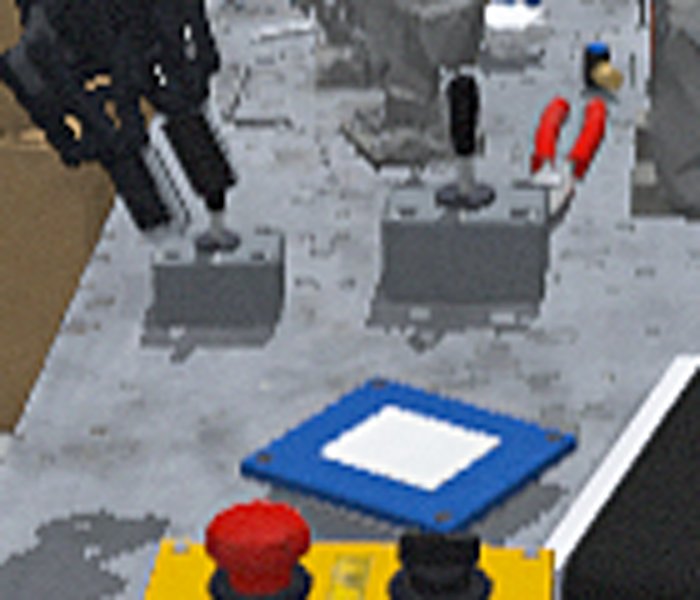

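The picture shows the fingertips near (180,228) in the crop, about 3 mm behind the TCP. The cover is still in place and the lever upright. Going down in front of the cover.

Call:
{"op": "servo_tool", "data": {"motion": [[[0.66,-0.1,1.5],[0,0,0],0.5],[[0.66,0,1.5],[0,0,0],0.5],[[0.66,0,1.5],[0,0,0],0.5],[[0.66,0,1.5],[0,0,0],0.5],[[0.66,0,1.5],[0,0,0],0.5],[[0.66,0,1.5],[0,0,0],0.5],[[0.44,0,1],[0,0,0],0.5],[[0.22,0,0.5],[0,0,0],0.5],[[0,0,0],[0,0,0],0.5],[[0,0,0],[0,0,0],0.5]]}}

```text
clock: 8.0
eef_pos: [412.0, 231.8, 3.7]
eef_rot: [0.018, 0.976, -0.004, 0.218]
ft_force: [-0.3, -0.1, -0.2]
gripper_width: 42.6
finger_force: 0.0
```

```bash
python3 -c "
from h import *
goto([430,231,3.5])"
```

```text
pos [412.  231.8   3.7] F [-0.3 -0.1 -0.2] w 42.6 clk 8.0
axes [[-0.904, 0.033, -0.426], [0.037, 0.999, 0.0], [0.426, -0.015, -0.905]] d cm [-1.63 -0.01  0.79]
```

Call:
{"op": "servo_tool", "data": {"motion": [[[-0.54,0,0.255],[0,0,0],0.5],[[-0.54,0,0.255],[0,0,0],0.5],[[-0.54,0,0.255],[0,0,0],0.5],[[-0.45,0,0.213],[0,0,0],0.5],[[-0.45,0,0.213],[0,0,0],0.5],[[-0.45,0,0.213],[0,0,0],0.5],[[-0.45,0,0.213],[0,0,0],0.5],[[-0.45,0,0.213],[0,0,0],0.5],[[-0.45,0,0.213],[0,0,0],0.5],[[-0.45,0,0.213],[0,0,0],0.5]]}}

```text
clock: 9.25
eef_pos: [464.8, 229.7, 3.1]
eef_rot: [0.018, 0.976, -0.004, 0.218]
ft_force: [0.4, -1.5, -0.8]
gripper_width: 42.9
finger_force: 0.5
```

Run:
```python
from h import *
goto([472,231,3.5])
s=cam("side");t=cam("top")
im=np.hstack([cv2.resize(s["img"][190:300,235:355],(600,550),interpolation=cv2.INTER_CUBIC)]); cv2.imwrite("pics/c2.png",im)
# front edge of cover vs rail, side picture blue corners
h=cv2.cvtColor(s["img"],cv2.COLOR_BGR2HSV); m=cv2.inRange(h,(100,130,50),(125,255,255)); m[:240]=0;m[:,:250]=0;m[295:]=0;m[:,360:]=0
q=cv2.approxPolyDP(cv2.convexHull(max(cv2.findContours(m,0,2)[0],key=cv2.contourArea)),3,True)[:,0]
print([(p.tolist(),ray(s,*p,22)[:2].round().tolist()) for p in q])
```

```text
pos [464.8 229.7   3.1] F [ 0.4 -1.5 -0.8] w 42.9 clk 9.25
axes [[-0.904, 0.033, -0.426], [0.037, 0.999, -0.0], [0.426, -0.016, -0.905]] d cm [-0.66  0.16  0.27]
[([282, 276], [474.0, 193.0]), ([302, 256], [483.0, 294.0]), ([345, 264], [587.0, 284.0]), ([329, 286], [582.0, 181.0])]
```

View pics/c2.png

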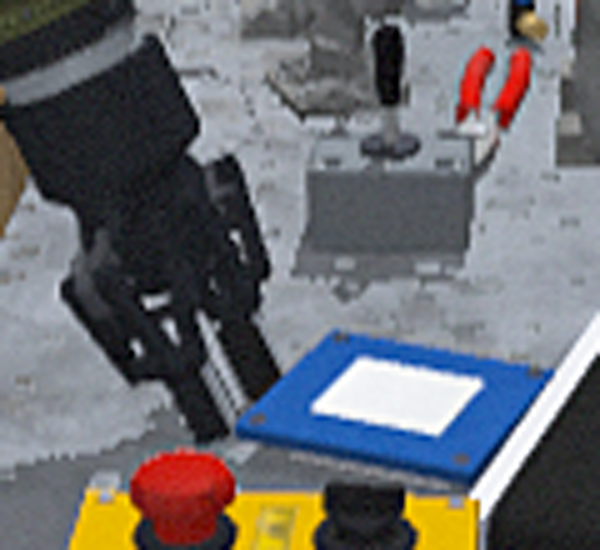

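The cover is nearly square and close to the rail: near corners at crop (240,430) and (335,335), with the fingertips at its near edge. I'll push on slowly until the rail stops it.

Call:
{"op": "servo_tool", "data": {"motion": [[[-0.18,0,0.085],[0,0,0],0.5],[[-0.18,0,0.085],[0,0,0],0.5],[[-0.18,0,0.085],[0,0,0],0.5],[[-0.18,0,0.085],[0,0,0],0.5],[[-0.18,0,0.085],[0,0,0],0.5],[[-0.09,0,0.04],[0,0,0],0.5],[[0,0,0],[0,0,0],0.5],[[0,0,0],[0,0,0],0.5],[[0,0,0],[0,0,0],0.5],[[0,0,0],[0,0,0],0.5]]}}

```text
clock: 10.6
eef_pos: [472.8, 228.8, 1.6]
eef_rot: [0.018, 0.976, -0.005, 0.216]
ft_force: [-23.2, 1.8, 5.0]
gripper_width: 42.5
finger_force: 10.5
```

```bash
cat >> h.py <<'E'
def hull():
    s=cam("side")
    h=cv2.cvtColor(s["img"],cv2.COLOR_BGR2HSV); m=cv2.inRange(h,(100,130,50),(125,255,255)); m[:200]=0;m[:,:250]=0;m[295:]=0;m[:,360:]=0
    q=cv2.approxPolyDP(cv2.convexHull(max(cv2.findContours(m,0,2)[0],key=cv2.contourArea)),3,True)[:,0]
    print([(p.tolist(),ray(s,*p,22)[:2].round().tolist()) for p in q]); return s
E
python3 - <<'E'
from h import *
goto([480,231,3.5]); hull()
E
```

```text
pos [472.8 228.8   1.6] F [-23.2   1.8   5. ] w 42.5 clk 10.6
axes [[-0.906, 0.032, -0.422], [0.037, 0.999, -0.003], [0.421, -0.018, -0.907]] d cm [-0.72  0.25  0.13]
[([346, 263], [587.0, 290.0]), ([330, 285], [583.0, 185.0]), ([285, 277], [482.0, 191.0]), ([302, 256], [483.0, 294.0])]
```

The rail has stopped it at 23 N, with the TCP at x = 472.8. Now I rise along the edge's arc.

Call:
{"op": "servo_tool", "data": {"motion": [[[-0.245,0,-0.404],[0,0,0],0.5],[[-0.245,0,-0.404],[0,0,0],0.5],[[-0.245,0,-0.404],[0,0,0],0.5],[[-0.245,0,-0.404],[0,0,0],0.5],[[-0.245,0,-0.404],[0,0,0],0.5],[[0,0,0],[0,0,0],0.5],[[0,0,0],[0,0,0],0.5],[[0,0,0],[0,0,0],0.5],[[0,0,0],[0,0,0],0.5],[[0,0,0],[0,0,0],0.5]]}}

```text
clock: 11.9
eef_pos: [474.1, 228.3, 24.2]
eef_rot: [0.018, 0.977, -0.006, 0.215]
ft_force: [-30.4, 3.1, 2.8]
gripper_width: 43.0
finger_force: 13.3
```

Run:
```python
from h import *
goto([480,231,3.5]); s=hull()
cv2.imwrite("pics/c3.png",cv2.resize(s["img"][190:300,235:355],(600,550),interpolation=cv2.INTER_CUBIC))
```

```text
pos [474.1 228.3  24.2] F [-30.4   3.1   2.8] w 43.0 clk 11.9
axes [[-0.907, 0.032, -0.419], [0.037, 0.999, -0.004], [0.419, -0.019, -0.908]] d cm [0.34 0.3  2.12]
[([346, 263], [587.0, 290.0]), ([330, 285], [583.0, 185.0]), ([285, 268], [467.0, 229.0]), ([303, 247], [469.0, 339.0])]
```

View pics/c3.png

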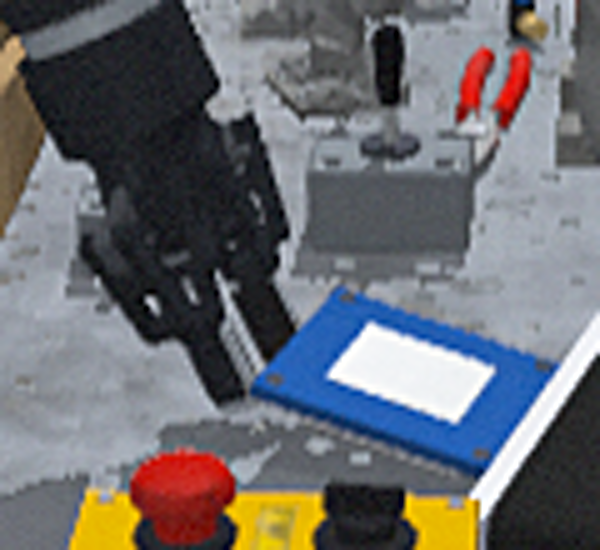

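The cover is tipping up: near edge at crop (255,385)–(340,290), front edge at the rail. Continuing.

Call:
{"op": "servo_tool", "data": {"motion": [[[-0.306,0,-0.32],[0,0,0],0.5],[[-0.306,0,-0.32],[0,0,0],0.5],[[-0.306,0,-0.32],[0,0,0],0.5],[[-0.306,0,-0.32],[0,0,0],0.5],[[-0.306,0,-0.32],[0,0,0],0.5],[[-0.447,0,-0.22],[0,0,0],0.5],[[-0.447,0,-0.22],[0,0,0],0.5],[[-0.447,0,-0.22],[0,0,0],0.5],[[-0.447,0,-0.22],[0,0,0],0.5],[[-0.447,0,-0.22],[0,0,0],0.5]]}}

```text
clock: 13.2
eef_pos: [500.7, 228.4, 67.4]
eef_rot: [0.018, 0.976, -0.004, 0.218]
ft_force: [-0.4, -0.2, -1.1]
gripper_width: 42.6
finger_force: 0.4
```

Run:
```python
from h import *
goto([480,231,3.5]); s=hull()
s=cam("side")
from math import *
for ph in (35,40,45,50,55):
    a=radians(ph); c=lambda y:np.array([590-110*cos(a),y,max(0,22-26*sin(a))+110*sin(a)+8*cos(a)])
    print(ph,proj(s,c(188)).round(),proj(s,c(288)).round())
```

```text
pos [500.7 228.4  67.4] F [-0.4 -0.2 -1.1] w 42.6 clk 13.2
axes [[-0.904, 0.033, -0.426], [0.037, 0.999, 0.0], [0.426, -0.016, -0.905]] d cm [4.6  0.18 4.9 ]
[([314, 233], [469.0, 422.0]), ([343, 265], [584.0, 279.0]), ([328, 288], [582.0, 172.0]), ([297, 253], [467.0, 306.0])]
35 [292. 255.] [308. 236.]
40 [294. 253.] [310. 234.]
45 [297. 252.] [313. 232.]
50 [300. 250.] [316. 231.]
55 [304. 249.] [319. 230.]
```

It is at about 45° and following the arc. Continuing.

Call:
{"op": "servo_tool", "data": {"motion": [[[-0.72,0,-0.125],[0,0,0],0.5],[[-0.72,0,-0.125],[0,0,0],0.5],[[-0.72,0,-0.125],[0,0,0],0.5],[[-0.72,0,-0.125],[0,0,0],0.5],[[-0.71,0,0.045],[0,0,0],0.5],[[-0.71,0,0.045],[0,0,0],0.5],[[-0.71,0,0.045],[0,0,0],0.5],[[-0.71,0,0.045],[0,0,0],0.5],[[-0.3,0,0.1],[0,0,0],0.5],[[0,0,0],[0,0,0],0.5]]}}

```text
clock: 14.55
eef_pos: [554.0, 226.4, 94.7]
eef_rot: [0.018, 0.976, -0.004, 0.218]
ft_force: [-0.1, -0.1, -0.3]
gripper_width: 42.6
finger_force: 0.1
```

Run:
```python
from h import *
goto([480,231,3.5]); hull()
s=cam("side")
from math import *
for ph in (65,70,75,80,85):
    a=radians(ph); c=lambda y:np.array([590-110*cos(a),y,max(0,22-26*sin(a))+110*sin(a)+8*cos(a)])
    print(ph,proj(s,c(188)).round(),proj(s,c(288)).round())
cv2.imwrite("pics/c4.png",cv2.resize(s["img"][190:300,255:375],(600,550),interpolation=cv2.INTER_CUBIC))
```

```text
pos [554.  226.4  94.7] F [-0.1 -0.1 -0.3] w 42.6 clk 14.55
axes [[-0.904, 0.033, -0.426], [0.037, 0.999, -0.0], [0.426, -0.016, -0.905]] d cm [10.59  0.19  5.09]
[([339, 226], [516.0, 480.0]), ([345, 264], [587.0, 284.0]), ([329, 286], [582.0, 181.0]), ([321, 244], [505.0, 367.0])]
65 [312. 247.] [326. 227.]
70 [316. 246.] [330. 227.]
75 [320. 245.] [334. 226.]
80 [325. 245.] [339. 226.]
85 [329. 246.] [343. 226.]
```

View pics/c4.png

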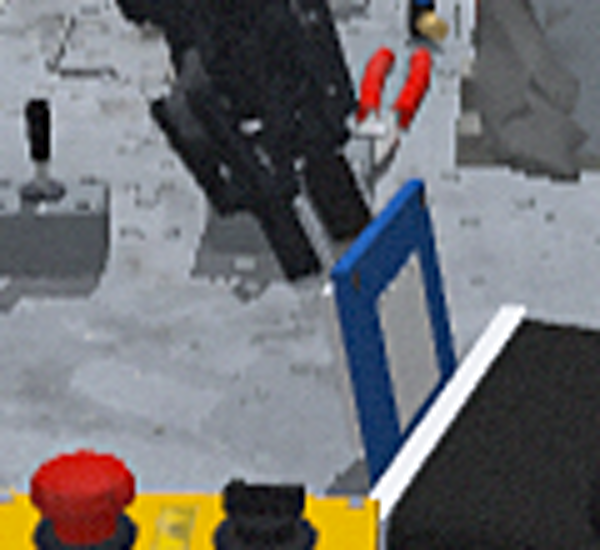

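It stands at about 77°, top edge at crop (335,270)–(420,185), leaning on the fingers. Pushing forward past upright.

Call:
{"op": "servo_tool", "data": {"motion": [[[-0.543,0,0.255],[0,0,0],0.5],[[-0.543,0,0.255],[0,0,0],0.5],[[-0.543,0,0.255],[0,0,0],0.5],[[-0.543,0,0.255],[0,0,0],0.5],[[-0.543,0,0.255],[0,0,0],0.5],[[-0.543,0,0.255],[0,0,0],0.5],[[-0.543,0,0.255],[0,0,0],0.5],[[-0.543,0,0.255],[0,0,0],0.5],[[-0.543,0,0.255],[0,0,0],0.5],[[-0.543,0,0.255],[0,0,0],0.5]]}}

```text
clock: 15.9
eef_pos: [614.2, 224.2, 94.7]
eef_rot: [0.018, 0.976, -0.004, 0.218]
ft_force: [0.6, 0.6, -0.3]
gripper_width: 42.6
finger_force: 0.0
```

Run:
```python
from h import *
goto([480,231,3.5])
s=cam("side")
cv2.imwrite("pics/c5.png",cv2.resize(s["img"][190:320,265:435],(780,596),interpolation=cv2.INTER_CUBIC))
```

```text
pos [614.2 224.2  94.7] F [ 0.6  0.6 -0.3] w 42.6 clk 15.9
axes [[-0.904, 0.033, -0.426], [0.037, 0.999, -0.0], [0.425, -0.016, -0.905]] d cm [16.04  0.19  2.53]
```

View pics/c5.png

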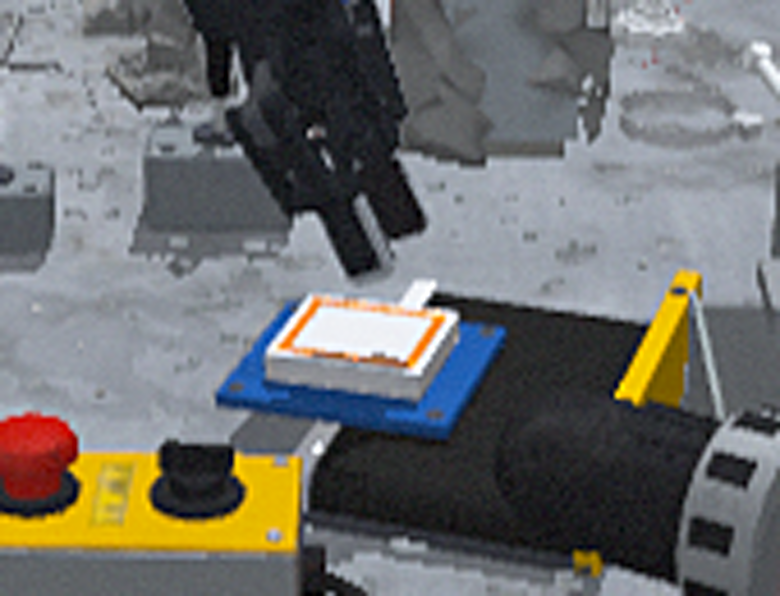

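The cover lies sealing side up on the belt, overhanging the front: near edge at crop (215,400)–(290,305), far edge at (445,437)–(505,330). I'll measure it, then back off.

```bash
cat >> h.py <<'E'
def seal(cn):
    c=cam(cn); h=cv2.cvtColor(c["img"],cv2.COLOR_BGR2HSV); m=cv2.inRange(h,(5,110,110),(17,255,255))
    if cn=="side": m[:245]=0;m[290:]=0;m[:,:310]=0;m[:,:]=m; m[:,410:]=0
    else: m[:160]=0;m[260:]=0;m[:,:262]=0;m[:,355:]=0
    k=cv2.findNonZero(m)
    q=cv2.boxPoints(cv2.minAreaRect(k)) if cn=="top" else cv2.approxPolyDP(cv2.convexHull(k),3,True)[:,0]
    W=np.array([ray(c,*map(float,p),48)[:2] for p in q]); print(cn,len(k),W.round().tolist(),W.mean(0).round(1)); return c
E
python3 - <<'E'
from h import *
s=seal("side")
for p in [(311.9,277.2),(328.2,256.5),(375,262),(362,285)]: print(ray(s,*p,34)[:2].round())
E
```

```text
side 87 [[625.0, 273.0], [626.0, 220.0], [582.0, 121.0], [563.0, 220.0], [566.0, 270.0]] [592.5 220.8]
[544. 186.]
[548. 286.]
[652. 290.]
[650. 184.]
```

Call:
{"op": "servo_tool", "data": {"motion": [[[2,0,-4],[0,0,0],0.3],[[3.6,0,-1.7],[0,0.11,0],0.3],[[4,0,-1],[0,0.11,0],0.3],[[4,0,0],[0,0.11,0],0.3],[[1,0,0],[0,0.11,0],0.3],[[0,0,0],[0,0,0],0.3],[[0,0,0],[0,0,0],0.3],[[0,0,0],[0,0,0],0.3],[[0,0,0],[0,0,0],0.3],[[0,0,0],[0,0,0],0.3]]}}

```text
clock: 17.25
eef_pos: [449.0, 230.3, 109.2]
eef_rot: [0.018, 1.0, -0.0, 0.0]
ft_force: [-0.4, 0.5, 0.0]
gripper_width: 25.7
finger_force: 0.0
```

Run:
```python
from h import *
goto([540,235,42])
seal("top");seal("side")
```

```text
pos [449.  230.3 109.2] F [-0.4  0.5  0. ] w 25.7 clk 17.25
axes [[-0.999, 0.037, -0.0], [0.037, 0.999, -0.0], [0.0, -0.0, -1.0]] d cm [-9.08  0.8   6.73]
top 144 [[628.0, 264.0], [627.0, 211.0], [565.0, 213.0], [566.0, 265.0]] [596.2 238.4]
side 83 [[625.0, 273.0], [626.0, 220.0], [563.0, 220.0], [565.0, 265.0]] [594.9 244.5]
```

Call:
{"op": "servo_tool", "data": {"motion": [[[-2.5,0.4,0],[0,0,0],0.3],[[-2.5,0.4,0],[0,0,0],0.3],[[-2.5,0.5,0],[0,0,0],0.3],[[0,0,2.3],[0,0,0],0.3],[[0,0,2.3],[0,0,0],0.3],[[0,0,2.3],[0,0,0],0.3],[[-0.7,0,0],[0,0,0],0.3],[[-0.7,0,0],[0,0,0],0.3],[[-0.6,0,0],[0,0,0],0.3],[[-0.6,0,0],[0,0,0],0.3]]}}

```text
clock: 18.6
eef_pos: [551.0, 239.6, 40.9]
eef_rot: [0.018, 1.0, 0.0, 0.0]
ft_force: [-3.0, -0.7, 2.1]
gripper_width: 25.8
finger_force: 1.2
```

Call:
{"op": "servo_tool", "data": {"motion": [[[-0.6,0,0],[0,0,0],0.3],[[-0.6,0,0],[0,0,0],0.3],[[-0.6,0,0],[0,0,0],0.3],[[-0.6,0,0],[0,0,0],0.3],[[-0.6,0,0],[0,0,0],0.3],[[-0.6,0,0],[0,0,0],0.3],[[-0.6,0,0],[0,0,0],0.3],[[-0.3,0,0],[0,0,0],0.3],[[0,0,0],[0,0,0],0.3],[[0,0,0],[0,0,0],0.3]]}}

```text
clock: 19.85
eef_pos: [595.4, 237.9, 40.1]
eef_rot: [0.018, 1.0, -0.0, 0.0]
ft_force: [0.1, 0.4, -0.1]
gripper_width: 25.7
finger_force: 0.0
```

Run:
```python
from h import *
goto([616,235,42])
seal("side")
```

```text
pos [595.4 237.9  40.1] F [ 0.1  0.4 -0.1] w 25.7 clk 19.85
axes [[-0.999, 0.037, -0.0], [0.037, 0.999, -0.0], [0.0, -0.0, -1.0]] d cm [-2.07 -0.21 -0.19]
side 89 [[676.0, 268.0], [675.0, 217.0], [611.0, 221.0], [613.0, 269.0]] [643.8 243.8]
```

Call:
{"op": "servo_tool", "data": {"motion": [[[-0.3,0,0],[0,0,0],0.3],[[-0.3,0,0],[0,0,0],0.3],[[-0.3,0,0],[0,0,0],0.3],[[-0.3,0,0],[0,0,0],0.3],[[-0.2,0,0],[0,0,0],0.3],[[-0.2,0,0],[0,0,0],0.3],[[-0.2,0,0],[0,0,0],0.3],[[-0.1,0,0],[0,0,0],0.3],[[0,0,0],[0,0,0],0.3],[[0,0,0],[0,0,0],0.3]]}}

```text
clock: 21.15
eef_pos: [614.4, 237.3, 40.3]
eef_rot: [0.018, 1.0, 0.0, 0.0]
ft_force: [0.7, -0.0, -0.4]
gripper_width: 25.4
finger_force: 0.0
```

Run:
```python
from h import *
goto([616,235,42])
seal("side")
```

```text
pos [614.4 237.3  40.3] F [ 0.7 -0.  -0.4] w 25.4 clk 21.15
axes [[-0.999, 0.037, -0.0], [0.037, 0.999, 0.0], [0.0, 0.0, -1.0]] d cm [-0.16 -0.22 -0.17]
side 95 [[694.0, 264.0], [694.0, 214.0], [631.0, 217.0], [633.0, 270.0]] [663.  241.4]
```

Call:
{"op": "servo_tool", "data": {"motion": [[[-0.1,0,0],[0,0,0],0.3],[[-0.1,0,0],[0,0,0],0.3],[[-0.1,0,0],[0,0,0],0.3],[[-0.1,0,0],[0,0,0],0.3],[[0,0,0],[0,0,0],0.3],[[0,0,0],[0,0,0],0.3],[[0,0,0],[0,0,0],0.3],[[0,0,0],[0,0,0],0.3],[[0,0,0],[0,0,0],0.3],[[0,0,0],[0,0,0],0.3]]}}

```text
clock: 22.45
eef_pos: [615.9, 237.3, 40.1]
eef_rot: [0.018, 1.0, -0.001, -0.003]
ft_force: [-23.7, -1.5, 12.2]
gripper_width: 25.4
finger_force: 12.0
```

It is seated against the guide at 24 N. Backing off, lifting clear and checking.

Call:
{"op": "servo_tool", "data": {"motion": [[[0.3,0,0],[0,0,0],0.3],[[0.7,0,0],[0,0,0],0.3],[[1.5,0,0],[0,0,0],0.3],[[3,0,-2],[0,0,0],0.3],[[3,0,-4],[0,0,0],0.3],[[4,0,-4],[0,0,0],0.3],[[4,0,-2],[0,0,0],0.3],[[2,0,0],[0,0,0],0.3],[[0,0,0],[0,0,0],0.3],[[0,0,0],[0,0,0],0.3]]}}

```text
clock: 23.7
eef_pos: [434.1, 243.9, 160.1]
eef_rot: [0.018, 1.0, 0.0, 0.0]
ft_force: [0.9, 0.9, -0.2]
gripper_width: 25.9
finger_force: 0.0
```

Run:
```python
from h import *
goto([616,235,42])
s=seal("side");t=seal("top")
a=cv2.resize(s["img"][180:300,290:430],(455,390),interpolation=cv2.INTER_CUBIC)
b=cv2.resize(t["img"][150:240,250:365],(345,270),interpolation=cv2.INTER_CUBIC)
im=np.zeros((390,800,3),np.uint8);im[:,:455]=a;im[:270,455:]=b;cv2.imwrite("pics/c6.png",im)
```

```text
pos [434.1 243.9 160.1] F [ 0.9  0.9 -0.2] w 25.9 clk 23.7
axes [[-0.999, 0.037, -0.0], [0.037, 0.999, 0.0], [0.0, 0.0, -1.0]] d cm [-18.21  -0.21  11.82]
side 94 [[696.0, 265.0], [694.0, 214.0], [633.0, 218.0], [633.0, 270.0]] [664.  241.7]
top 143 [[695.0, 262.0], [695.0, 210.0], [633.0, 211.0], [634.0, 262.0]] [664.4 236.4]
```

View pics/c6.png

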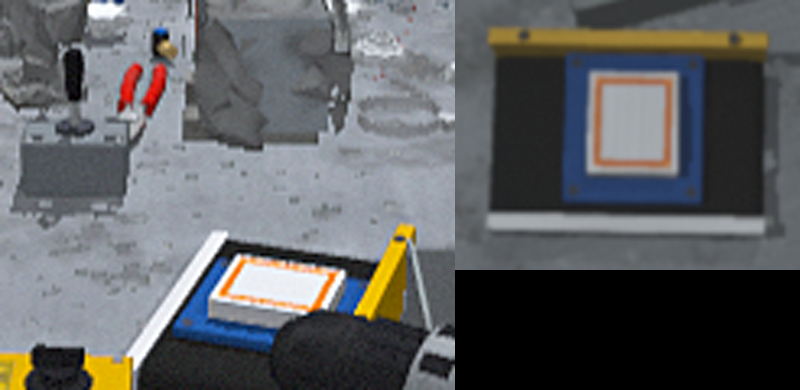

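The cover lies sealing side up, flush and square against the yellow guide and wholly on the belt (right panel, blue at (565–703, 55–202)). The lever at (73,50)–(75,125) is upright and the arm is clear.

```bash
python3 -c "
from station import *
print(finish_job())"
```

```text
the job is handed in; nothing more can be done
None
```

The job is handed in: the jog lever is upright, and the cover lies sealing side up on the belt, flat and square against the yellow guide. The jar and tape roll were not touched, and the clock stood at about 24 s.

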